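# Make up two hinge repair kits on the balcony bench

### The arm

A 6-joint arm with a two-finger parallel gripper is mounted at the origin on the work surface. World frame = base frame: x ahead of the robot, y to its left, z up, the work surface at z = 0. Lengths are in mm, angles in rad, forces in N, time in s.
With the tool pointing down it reaches from about 400 to 925 mm from the base axis. Payload 12.5 kg.
Tool frame: the origin (TCP) lies midway between the tips of the shut fingers; the grasp point (between the pads) lies 19 mm behind it (env.pinch_z is the z of the grasp point in the tool frame, in mm); z points along the fingers, y is the line along which they close (so a half turn about z gives the same grasp; the last joint's range is limited). The gripper opens to 95 mm and grips with 3 to 60 N. Pads are 20 mm wide; open, the fingers measure 119 mm over their backs; the gripper's body (75 mm by 180 mm) begins 59 mm behind the grasp point.
Start: joints at [1.067, 0.491, 1.559, -0, 1.092, -0.106], TCP at [242.105, 576.222, 214.661] pointing down, gripper open.
Joint ranges: [-3.1, 3.1], [-0.84, 2.19], [0.05, 2.79], [-1.13, 4.28], [0.06, 2.93], [-2.69, 2.69]. Speed limits (rad/s): [2.22, 2.22, 2.79, 3.14, 3.14, 3.14].

### API

Orientations are given as [roll, pitch, yaw] about the fixed x, y, z axes, in that order (R = Rz(yaw) Ry(pitch) Rx(roll)).
In Python, from cell import env, eyes gives the robot as it stands.
- The arm moves only by the shell command python3 -m inch 'ROWS'. ROWS is JSON, a list of rows, each a list of 3 entries, a list of its own where there are three numbers: the shift along the tool's x, y, z in units of 60 mm (1.0 is 60 mm), then the turn about the tool's z in units of 5 degrees (1.0 is 5 degrees), then the closure, from -1 (fully open) to 1 (shut). In form: [[[tx, ty, tz], turn, claw], ...]. A call has exactly 10 rows; each row shifts and turns the commanded pose from where the row before left it, along the tool's axes as they then stand; what a row does not reach is not made up. A row lasts 1/8 s, in which the tool goes at most 62.5 mm and 10.7 degrees, less where a joint would pass 70% of its speed; a pose out of reach is approached as far as the arm can. A call is refused whole if a number of a shift passes 1 or a number of a turn 1, either way. A call with a gripper value outside its range is refused whole. The fingers move at their own pace and stop on an object; the grip force is fixed at half the most. Time passes only in rows, so rows that do not move let the fingers close, or fill a call up. It gives the time, the measured TCP pose, the force, the opening and the grip force at its end, in the units of the state.
- env.state(): the state, without advancing time (a new reading comes with each control period).
- eyes.read_camera(name): name is "side" or "top"; returns a dict with "pixels" (420x560x3 uint8, red, green, blue), "fx", "fy", "cx", "cy" (pixels), "extrinsics" (4x4, takes a point from world to camera coordinates). Camera axes: x right, y down, z forward; pixel columns grow to the right and rows downward; lengths in mm; the calibration is good to about 2 mm. A picture is of the moment at which its call begins. There is no depth.
- env.job_done(): hands the job in; it is judged then, once.
Trained networks look in a picture, given as the dict that the camera call returned (one of the last four; its "shot" number tells which), for a name from the list of things; names that differ only in an ending like _2 or _b are one class to them, and where a whole thing is asked for, a point or a joint stands for the part that bears it (a point fixed in the world has none). Each returns a list of dicts, best first, with "score" (0 to 1); they miss things now and then, are a little off and sometimes report something else, mostly with a low value. They report only what shows in the picture. A call takes as long as a camera call.
- eyes.boxes_of(name, picture): "centre" ([row, column] in pixels, amid what is visible of it).
- eyes.cut_out(name, picture): "mask" (420x560 bool, what is visible of it) and "centre" ([row, column] in pixels, amid what is visible of it).
- eyes.spot_point(name, picture): "centre" ([row, column] in pixels: a listed point, or the origin of a listed thing).
The state is a dict: "t": time; "joints": joint angles; "qvel": joint speeds; "tau": joint torques, N m; "eef_pos": TCP position; "tcp_rot": TCP orientation; "ft_force": force on the tool from outside, world axes, zero at the start; "moment": the same for the moment, N m; "opening": opening from 0.0 (shut) to 1.0 (fully open); "grip_force": force on a finger pad.
Only numpy, scipy, OpenCV 4.12 (cv2) and the standard library are available. Lean on these libraries where they do the work, as an engineer would, in place of code of your own. Each camera call takes 0.05 s, during which the arm holds its last target. There are 200 camera calls.

### The job

Make up the two hinge repair kits from the parts on the green mat: the steel hinge leaf and the aluminium pin go into the blue tray; the brass hinge leaf, the brass pin and the black-handled file go into the orange tray. Each part should lie flat on its tray's floor, inside the rim and not on top of another part, the leaves with the same side up as now. Leave the screwdriver, the tape measure and the roll of tape where they lie.

Things in the scene. Friction and masses are not known exactly. Their poses are not given: they have to be found in the camera images.
- blue_tray: Blue square plastic tray, fixed to the board beside the green mat, open on top: 190 x 190 mm outside, 180 x 180 mm inside, 20 mm high, walls 5 mm. Origin: centre of its underside (on the board, z = 0); inner floor 5 mm above it; x and y along its sides, z up.
- orange_tray: Orange square plastic tray, fixed to the board beside the green mat, open on top: 190 x 190 mm outside, 180 x 180 mm inside, 20 mm high, walls 5 mm. Origin: centre of its underside (on the board, z = 0); inner floor 5 mm above it; x and y along its sides, z up.
- steel_leaf: Grey steel hinge leaf, flat on the mat, barrel side up: 76 mm long (x) by 40 mm wide overall (y), 130-200 g. Plate 6 mm thick with screw holes, y = -20 to +9 mm; at the +y edge three barrel knuckles with 3 mm gaps, diameter 12 mm, underside flush with the plate's. Origin: mid-length, mid-width, 6 mm above the underside; z up. Can be gripped across the 40 mm.
- brass_leaf: Yellow brass hinge leaf, flat on the mat, barrel side up: 76 mm long (x) by 40 mm wide overall (y), 130-200 g. Plate 6 mm thick with screw holes, y = -20 to +9 mm; at the +y edge two barrel knuckles with a 12 mm gap at the middle, diameter 12 mm, underside flush with the plate's. Origin: mid-length, mid-width, 6 mm above the underside; z up. Can be gripped across the 40 mm.
- alu_pin: Silvery aluminium hinge pin, lying on the mat: 80 mm long along its x, round shank 8 mm in diameter, a square head and a square nut 10 x 10 x 8 mm at the two ends (so it does not roll), 40 g. Origin: its centre, 5 mm above its underside.
- brass_pin: Yellow brass hinge pin, lying on the mat: 80 mm long along its x, round shank 8 mm in diameter, a square head and a square nut 10 x 10 x 8 mm at the two ends (so it does not roll), 40 g. Origin: its centre, 5 mm above its underside.
- file: Small file, lying on the mat, 120 mm long along its x, 30 g: black plastic handle 60 x 14 x 10 mm from x = -60 to 0 mm, dark steel blade 60 x 10 x 4 mm from x = 0 to +60 mm. Origin: middle of the length and of the thickness, 5 mm above the handle's underside. The centre of mass lies in the handle, some 15 mm from the origin (at x = -15 mm).
- screwdriver: Stubby screwdriver, not to be moved: 100 mm long along its x (-50 to +50 mm), yellow handle 55 x 22 x 20 mm at -x, thin steel shaft at +x. Origin: on its axis at mid-length, 10 mm above its underside.
- tape_measure: Red tape measure with a black disc on top, not to be moved: 60 x 55 x 34 mm, small steel hook at +x. Origin: centre of its underside.
- tape_roll: Roll of white tape lying flat, not to be moved: a ring 58 mm outside, 36 mm inside, 19 mm high. Origin: centre of its underside.  It and all loose parts start on the green mat, 3 mm thick, fixed on the board: surface under them at z = 3 mm. They lie in two rows (x about 470 and 640 mm), about 105 mm apart in y, x axes within 0.3 rad of straight ahead.

How it is judged:
By the outcome, as a careful person would: the job done as asked, in the order asked, and still so for the second after the job is handed in, with the robot touching nothing.
It also fails if it takes over 120 s, if anything falls off the work surface, if the arm or the gripper's body presses on something with over 40 N, if the wrist force passes 120 N, or if a joint passes its speed limit or range.

## Working session

There is one attempt and no reset: what is moved stays moved. The work goes in short steps, Python scripts to look and compute and a shell command to move; the robot and the scene stay as the last step left them, time stands still between calls to the robot, and variables do not carry over. Pictures are saved under pics/ and viewed, at most 14 in all, crops included, and the job is handed in when it is done.

```bash
ls; mkdir -p pics
cat > h.py <<'E'
import numpy as np, cv2
from cell import env, eyes
def ray(p,rc):
    E=np.array(p["extrinsics"]);R=E[:3,:3];t=E[:3,3]
    d=R.T@np.array([(rc[1]-p["cx"])/p["fx"],(rc[0]-p["cy"])/p["fy"],1]);return -R.T@t,d/np.linalg.norm(d)
def atz(p,rc,z):
    o,d=ray(p,rc);return o+d*(z-o[2])/d[2]
def tri(r1,r2):
    (a,u),(b,v)=r1,r2
    s=np.linalg.lstsq(np.c_[u,-v],b-a,rcond=None)[0]
    P,Q=a+u*s[0],b+v*s[1];return (P+Q)/2,np.linalg.norm(P-Q)
E
python3 - <<'E'
from h import *
np.set_printoptions(precision=1,suppress=True)
s=env.state();print(s['eef_pos'],s['tcp_rot'],s['opening'],env.pinch_z)
T=eyes.read_camera("top");S=eyes.read_camera("side")
cv2.imwrite("pics/t0.png",T["pixels"][...,::-1]);cv2.imwrite("pics/s0.png",S["pixels"][...,::-1])
print(T["fx"],ray(T,[210,280]),ray(S,[210,280]))
for n in "blue_tray orange_tray steel_leaf brass_leaf alu_pin brass_pin file screwdriver tape_measure tape_roll".split():
    a=eyes.spot_point(n,T);b=eyes.spot_point(n,S)
    print(n,[(np.round(x['score'],2),np.round(x['centre'])) for x in a[:2]],[(np.round(x['score'],2),np.round(x['centre'])) for x in b[:2]])
    if a and b: print("   ",*tri(ray(T,a[0]['centre']),ray(S,b[0]['centre'])), atz(T,a[0]['centre'],8))
    m=eyes.cut_out(n,T)
    if m:
        q=np.argwhere(m[0]['mask'])
        w=np.array([atz(T,x,8)[:2] for x in q]);c=w.mean(0);e,v=np.linalg.eigh(np.cov((w-c).T));a=v[:,1]*np.sign(v[0,1])
        print("    mask",m[0]['score'],len(q),c,"yaw",round(float(np.arctan2(a[1],a[0])),3),"ext",np.ptp((w-c)@v,axis=0), w.min(0),w.max(0))
E
```

```text
pics
[242. 576. 214.] [-3.1 -0.   2.7] 0.9999083109334607 -18.8
509.6201045805742 (array([ 386.3,   14.9, 1038.9]), array([ 0.2, -0. , -1. ])) (array([ 277.8, -429.7,  706.1]), array([ 0.3,  0.5, -0.8]))
blue_tray [(np.float64(0.87), array([225., 446.]))] [(np.float64(0.76), array([380., 387.]))]
    [ 545.1 -351.8   -3.5] 5.21438922228576 [ 545.7 -349.1    8. ]
    mask 0.68 8732 [ 542.8 -352.8] yaw -1.506 ext [197.6 202.8] [ 440.3 -459.4] [ 647.4 -246.9]
orange_tray [(np.float64(0.55), array([236.,  99.])), (np.float64(0.15), array([271., 358.]))] [(np.float64(0.57), array([141., 193.]))]
    [523.8 360.8  -2.4] 2.4425719156132693 [521.2 357.7   8. ]
    mask 0.94 9361 [526.7 366.4] yaw 1.35 ext [232.  238.4] [430.4 264.1] [628.5 467.8]
steel_leaf [(np.float64(0.65), array([185., 304.]))] [(np.float64(0.29), array([167., 274.]))]
    [550.6 -34.4 235.2] 49.083309358168904 [627.9 -58.1   8. ]
    mask 0.55 693 [624.7 -55.1] yaw 0.118 ext [41.5 77.7] [585.7 -77.6] [662.5 -34.2]
brass_leaf [(np.float64(0.87), array([261., 250.])), (np.float64(0.45), array([228., 448.]))] [(np.float64(
[... 772 characters left out ...]
rray([198., 210.]))]
    mask 0.77 344 [470.6 157.7] yaw 0.203 ext [ 14.2 119.4] [418.5 142.4] [535.2 173.7]
screwdriver [(np.float64(0.93), array([180., 251.]))] [(np.float64(0.53), array([193., 300.])), (np.float64(0.22), array([232., 319.]))]
    [638.5  51.1  21.3] 5.235192245837828 [639.3  52.6   8. ]
tape_measure [(np.float64(0.83), array([272., 356.]))] []
    mask 0.75 933 [ 456.1 -163. ] yaw -0.255 ext [67.5 74.4] [ 422.3 -193.6] [ 492.9 -133.9]
tape_roll [(np.float64(0.77), array([258., 303.]))] [(np.float64(0.7), array([268., 265.]))]
    [481.1 -54.9  -3.2] 7.5717504545660805 [476.5 -52.9   8. ]
    mask 0.57 442 [475.  -58.9] yaw 0.132 ext [58.9 59.4] [446.3 -88.3] [505.  -29.4]
```

View pics/t0.png

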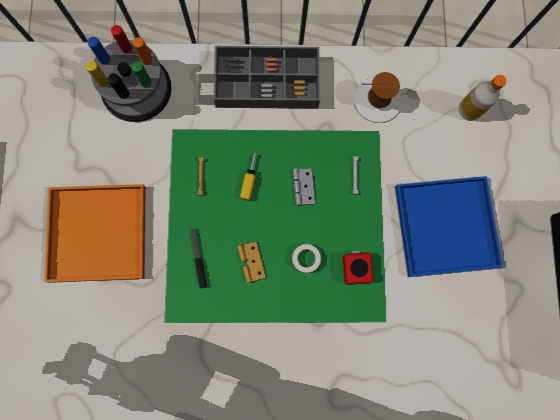

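View pics/s0.png

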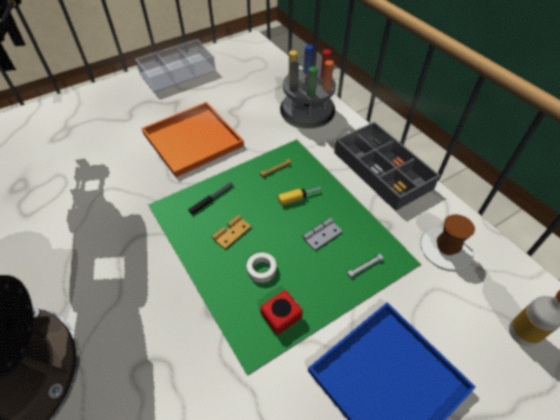

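Top view: steel leaf (187,305), alu pin (175,356), brass pin (176,201), brass leaf (262,252), file (258,199) with its handle towards the robot, trays at (233,95) and (227,448). The side view shows all of them clear: steel leaf (235,323), alu pin (266,366), brass leaf (232,232), brass pin (168,276), file (198,211).

Run:
```python
from h import *
np.set_printoptions(precision=1,suppress=True)
T=eyes.read_camera("top");S=eyes.read_camera("side")
ex=dict(steel_leaf=((187,305),(235,323)),alu_pin=((175,356),(266,366)),brass_leaf=((262,252),(232,232)),brass_pin=((176,201),(168,276)),file=((258,199),(198,211)),blue_tray=((227,448),(380,390)),orange_tray=((233,95),(138,192)))
for n,g in ex.items():
    M=[]
    for P,c in zip((T,S),g):
        ms=[m['mask'] for m in eyes.cut_out(n,P)]
        ms=[m for m in ms if np.linalg.norm(np.argwhere(m).mean(0)-c)<25]
        M.append(ms[0] if ms else None)
    rects=[cv2.minAreaRect(np.argwhere(m)[:,::-1].astype(np.float32)) if m is not None else None for m in M]
    out=[]
    for m in M: out.append(np.argwhere(m).mean(0) if m is not None else None)
    print(n,*[o for o in out])
    if all(o is not None for o in out): print("  tri",*tri(ray(T,out[0]),ray(S,out[1])))
    z=20 if 'tray' in n else 9
    for P,m,l in zip((T,S),M,"TS"):
        if m is None: continue
        w=np.array([atz(P,x,z)[:2] for x in np.argwhere(m)],np.float32)
        (c,sz,a)=cv2.minAreaRect(w); print("  rect",l,np.array(c),np.array(sz),round(a,1),"mean",w.mean(0))
```

```text
steel_leaf [185.6 303.3] [234.1 322.3]
  tri [627.  -55.6   3.4] 2.1135045898933242
  rect T [626.3 -54.7] [78.6 41.4] 4.9 mean [626.7 -55.6]
  rect S [624.8 -58.5] [79.3 42.5] 6.3 mean [623.4 -58.1]
alu_pin [174.8 354.4] [265.8 365.2]
  tri [ 651.1 -163.4    4.4] 0.7209952864019896
  rect T [ 650.2 -161.9] [ 8.4 77.6] 88.4 mean [ 650.4 -162.8]
  rect S [ 648.5 -165.6] [15.  85.4] 89.5 mean [ 648.6 -165. ]
brass_leaf [261.9 251.2] [232.3 231.8]
  tri [469.   51.1   3.3] 0.2315847793653929
  rect T [468.9  51.5] [77.  41.1] 13.8 mean [468.5  50.9]
  rect S [469.5  47.8] [80.3 47.5] 15.0 mean [467.8  47.3]
brass_pin [174.4 200.5] None
  rect T [646.2 157.6] [81.1 14.5] 1.5 mean [649.5 157.7]
file [261.4 198.2] [199.4 208.3]
  tri [469.  158.1   4.3] 1.7495828994630405
  rect T [476.1 159.9] [120.1  15.5] 13.0 mean [469.6 157.3]
  rect S [474.3 156.2] [119.9  19.3] 12.4 mean [467.3 154.5]
blue_tray [226.3 447.5] [372.8 389.9]
  tri [ 540.7 -346.9   28. ] 3.267280186948695
  rect T [ 542.3 -348.7] [194.5 198.9] 6.1 mean [ 540.9 -349. ]
  rect S [ 539.4 -352.4] [197.7 191.6] 6.0 mean [ 546.2 -345.1]
orange_tray [233.2  94.9] [138.6 191.9]
  tri [527.3 370.3  -2.7] 0.5027467575728053
  rect T [527.  361.4] [194.  198.6] 1.7 mean [525.1 362.4]
  rect S [523.7 352.9] [198.  215.8] 2.6 mean [520.1 346.6]
```

Run:
```python
from h import *
np.set_printoptions(precision=4,suppress=True)
from scipy.spatial.transform import Rotation as R
print(R.from_euler('xyz',env.state()['tcp_rot']).as_matrix(), env.state()['ft_force'])
```

```text
[[-0.9219  0.3874  0.0001]
 [ 0.3874  0.9219  0.0001]
 [-0.      0.0001 -1.    ]] [-0.0291 -0.2423  0.8719]
```

```bash
cat > go.py <<'E'
# go.py x y z angle(deg of tool y, mod 180): turn units, then shift units after the turn
from h import *; import sys
from scipy.spatial.transform import Rotation as R
x,y,z,a=map(float,sys.argv[1:5]); s=env.state()
M=R.from_euler('xyz',s['tcp_rot']).as_matrix()
c=np.degrees(np.arctan2(M[1,1],M[0,1])); d=(a-c+90)%180-90
f=np.radians(c+d); Y=np.array([np.cos(f),np.sin(f),0]);Z=np.array([0,0,-1.]);X=np.cross(Y,Z)
v=np.array([x,y,z])-s['eef_pos']
print("t %.2f pos %s ang %.1f open %.1f mm grip %.1f"%(s['t'],np.round(s['eef_pos'],1),c,s['opening']*95,s['grip_force']),
 "TURN %.2f SHIFT"%(-d/5),np.round(np.array([X@v,Y@v,Z@v])/60,3))
E
python3 -m inch '[[[0,0,0],-0.6,-1],[[0,0,0],-0.6,-1],[[0,0,0],-0.6,-1],[[0,0,0],-0.6,-1],[[0,0,0],-0.6,-1],[[0,0,0],-0.6,-1],[[0,0,0],-0.6,-1],[[0,0,0],-0.6,-1],[[0,0,0],-0.6,-1],[[0,0,0],-0.16,-1]]'
python3 go.py 626 -56 90 95
```

```text
t: 3.65
eef_pos: [242.1, 576.2, 214.7]
tcp_rot: [3.142, 0.0, -3.054]
ft_force: [1.0, 0.9, -0.4]
opening: 1.0
grip_force: 0.0
t 3.65 pos [242.1 576.2 214.7] ang 95.0 open 95.0 mm grip 0.0 TURN 0.01 SHIFT [ -5.455 -11.054   2.078]
```

```bash
python3 -m inch '[[[-0.273,-0.553,0.1],0,-1],[[-0.273,-0.553,0.1],0,-1],[[-0.273,-0.553,0.1],0,-1],[[-0.273,-0.553,0.1],0,-1],[[-0.273,-0.553,0.1],0,-1],[[-0.273,-0.553,0.1],0,-1],[[-0.273,-0.553,0.1],0,-1],[[-0.273,-0.553,0.1],0,-1],[[-0.273,-0.553,0.1],0,-1],[[-0.273,-0.553,0.1],0,-1]]' >/dev/null
python3 -m inch '[[[-0.273,-0.553,0.1],0,-1],[[-0.273,-0.553,0.1],0,-1],[[-0.273,-0.553,0.1],0,-1],[[-0.273,-0.553,0.1],0,-1],[[-0.273,-0.553,0.1],0,-1],[[-0.273,-0.553,0.1],0,-1],[[-0.273,-0.553,0.1],0,-1],[[-0.273,-0.553,0.1],0,-1],[[-0.273,-0.553,0.1],0,-1],[[-0.273,-0.553,0.1],0,-1]]'
python3 go.py 626 -56 4.5 95
```

```text
t: 6.15
eef_pos: [627.0, -57.4, 94.5]
tcp_rot: [3.142, 0.0, -3.055]
ft_force: [-0.2, -0.6, -0.2]
opening: 0.996
grip_force: 0.0
t 6.15 pos [627.  -57.4  94.5] ang 95.0 open 94.6 mm grip 0.0 TURN -0.01 SHIFT [0.015 0.025 1.5  ]
```

Tracking is good. Descend on the steel leaf, close, lift.

```bash
python3 -m inch '[[[0.015,0.025,0.3],0,-1],[[0,0,0.3],0,-1],[[0,0,0.3],0,-1],[[0,0,0.2],0,-1],[[0,0,0.2],0,-1],[[0,0,0.1],0,-1],[[0,0,0.1],0,-1],[[0,0,0],0,0.6],[[0,0,0],0,0.6],[[0,0,0],0,0.6]]'
python3 -m inch '[[[0,0,0],0,0.6],[[0,0,0],0,0.6],[[0,0,0],0,0.6],[[0,0,0],0,0.6],[[0,0,-0.2],0,0.6],[[0,0,-0.3],0,0.6],[[0,0,-0.4],0,0.6],[[0,0,-0.4],0,0.6],[[0,0,0],0,0.6],[[0,0,0],0,0.6]]'
python3 go.py 541 -350 60 96
python3 - <<'E'
from h import *
a=np.radians(6);X=np.array([np.cos(a),np.sin(a)]);Y=np.array([-X[1],X[0]]);c=np.array([541,-350])
print("leaf",c+40*Y,"pin",c-40*Y)
P=eyes.read_camera("top");cv2.imwrite("pics/t1.png",P["pixels"][...,::-1])
P=eyes.read_camera("side");cv2.imwrite("pics/s1.png",P["pixels"][...,::-1])
E
```

```text
t: 7.4
eef_pos: [625.5, -54.8, 5.0]
tcp_rot: [-3.142, 0.001, -3.054]
ft_force: [1.1, 0.6, 0.7]
opening: 0.74
grip_force: 0.0
t: 8.65
eef_pos: [625.1, -54.7, 82.4]
tcp_rot: [3.141, -0.0, -3.054]
ft_force: [0.5, 0.4, -1.5]
opening: 0.416
grip_force: 30.0
t 8.65 pos [625.1 -54.7  82.4] ang 95.0 open 39.5 mm grip 30.0 TURN -0.20 SHIFT [ 1.908 -4.748  0.374]
leaf [ 536.81886147 -310.21912419] pin [ 545.18113853 -389.78087581]
```

```bash
python3 go.py 537 -310 82 96
```

```text
t 8.75 pos [624.9 -54.7  81.8] ang 95.0 open 39.2 mm grip 30.0 TURN -0.20 SHIFT [ 1.902e+00 -4.078e+00 -3.000e-03]
```

View pics/s1.png

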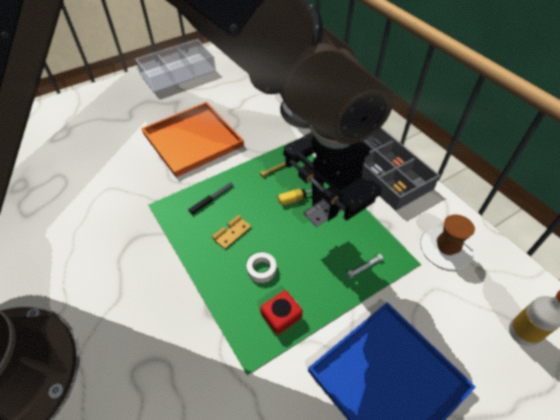

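The side view shows the steel leaf (212,318) off the mat between the fingers. I now carry it to the blue tray.

```bash
python3 -m inch '[[[0.2,-0.4,0],-0.2,0.6],[[0.2,-0.43,0],0,0.6],[[0.2,-0.43,0],0,0.6],[[0.2,-0.43,0],0,0.6],[[0.2,-0.43,0],0,0.6],[[0.2,-0.43,0],0,0.6],[[0.2,-0.43,0],0,0.6],[[0.2,-0.43,0],0,0.6],[[0.2,-0.43,0],0,0.6],[[0.1,-0.24,0],0,0.6]]'
python3 go.py 537 -310 7.3 96
```

```text
t: 10.0
eef_pos: [536.5, -311.0, 81.8]
tcp_rot: [3.141, -0.001, -3.038]
ft_force: [0.1, 0.4, -1.7]
opening: 0.415
grip_force: 30.0
t 10.00 pos [ 536.5 -311.    81.8] ang 95.9 open 39.4 mm grip 30.0 TURN -0.01 SHIFT [-0.01   0.016  1.242]
```

```bash
python3 -m inch '[[[0,0,0.3],0,0.6],[[0,0,0.3],0,0.6],[[0,0,0.3],0,0.6],[[0,0,0.15],0,0.6],[[0,0,0.1],0,0.6],[[0,0,0.08],0,0.6],[[0,0,0],0,0.6],[[0,0,0],0,-0.2],[[0,0,0],0,-0.2],[[0,0,0],0,-0.2]]'
python3 -m inch '[[[0,0,0],0,-0.2],[[0,0,-0.2],0,-0.2],[[0,0,-0.3],0,-0.2],[[0,0,-0.4],0,-0.2],[[0,0,-0.3],0,0.2],[[0,0,0],0,0.2],[[0,0,0],0,0.2],[[0,0,0],0,0.2],[[0,0,0],0,0.2],[[0,0,0],0,0.2]]'
python3 go.py 650 -163.5 79 88.5
```

```text
t: 11.25
eef_pos: [537.3, -310.1, 9.1]
tcp_rot: [-3.141, 0.001, -3.037]
ft_force: [-0.0, -0.1, 0.3]
opening: 0.591
grip_force: 0.0
t: 12.5
eef_pos: [537.1, -310.0, 80.4]
tcp_rot: [3.141, -0.0, -3.037]
ft_force: [0.2, 0.5, 0.2]
opening: 0.399
grip_force: 0.0
t 12.50 pos [ 537.1 -310.    80.4] ang 96.0 open 37.9 mm grip 0.0 TURN 1.50 SHIFT [-1.818  2.49   0.024]
```

```bash
python3 -m inch '[[[0,0,0],0.75,0.2],[[0,0,0],0.75,0.2],[[-0.26,0.356,0],0,0.2],[[-0.26,0.356,0],0,0.2],[[-0.26,0.356,0],0,0.2],[[-0.26,0.356,0],0,0.2],[[-0.26,0.356,0],0,0.2],[[-0.26,0.356,0],0,0.2],[[-0.26,0.356,0],0,0.2],[[0,0,0],0,0.2]]'
python3 go.py 650 -163.5 4.5 88.5
```

```text
t: 13.75
eef_pos: [650.8, -162.1, 80.5]
tcp_rot: [3.141, -0.0, 3.118]
ft_force: [-0.7, -1.3, -0.6]
opening: 0.404
grip_force: 0.0
t 13.75 pos [ 650.8 -162.1   80.5] ang 88.6 open 38.4 mm grip 0.0 TURN 0.03 SHIFT [ 0.013 -0.024  1.267]
```

```bash
python3 -m inch '[[[0.013,-0.02,0.3],0,0.2],[[0,0,0.3],0,0.2],[[0,0,0.3],0,0.2],[[0,0,0.2],0,0.2],[[0,0,0.1],0,0.2],[[0,0,0.07],0,0.2],[[0,0,0],0,1],[[0,0,0],0,1],[[0,0,0],0,1],[[0,0,0],0,1]]'
python3 -m inch '[[[0,0,0],0,1],[[0,0,0],0,1],[[0,0,0],0,1],[[0,0,-0.2],0,1],[[0,0,-0.3],0,1],[[0,0,-0.4],0,1],[[0,0,-0.4],0,1],[[0,0,0],0,1],[[0,0,0],0,1],[[0,0,0],0,1]]'
python3 go.py 545 -390 82 96
```

```text
t: 15.0
eef_pos: [649.6, -164.6, 4.9]
tcp_rot: [-3.142, 0.0, 3.116]
ft_force: [0.8, 0.0, 1.5]
opening: 0.073
grip_force: 30.0
t: 16.25
eef_pos: [649.0, -164.4, 81.7]
tcp_rot: [3.141, -0.001, 3.116]
ft_force: [0.1, -0.5, -0.8]
opening: 0.073
grip_force: 30.0
t 16.25 pos [ 649.  -164.4   81.7] ang 88.5 open 6.9 mm grip 30.0 TURN -1.50 SHIFT [ 2.117 -3.557 -0.004]
```

```bash
python3 -m inch '[[[0,0,0],-0.75,1],[[0,0,0],-0.75,1],[[0.265,-0.445,0],0,1],[[0.265,-0.445,0],0,1],[[0.265,-0.445,0],0,1],[[0.265,-0.445,0],0,1],[[0.265,-0.445,0],0,1],[[0.265,-0.445,0],0,1],[[0.265,-0.445,0],0,1],[[0.265,-0.445,0],0,1]]'
python3 go.py 545 -390 7 96
python3 -m inch '[[[0,0,0.3],0,1],[[0,0,0.3],0,1],[[0,0,0.3],0,1],[[0,0,0.2],0,1],[[0,0,0.1],0,1],[[0,0,0.04],0,1],[[0,0,0],0,1],[[0,0,0],0,1],[[0,0,0],0,0.5],[[0,0,0],0,0.5]]'
python3 go.py 545 -390 7 96
python3 -m inch '[[[0,0,0],0,0.5],[[0,0,0],0,0.5],[[0,0,-0.2],0,0.5],[[0,0,-0.3],0,0.5],[[0,0,-0.4],0,0.4],[[0,0,-0.4],0,0],[[0,0,-0.4],0,-0.5],[[0,0,0],0,-0.5],[[0,0,0],0,-0.5],[[0,0,0],0,-0.5]]'
python3 go.py 469 51.5 100 105
```

```text
t: 17.5
eef_pos: [544.6, -391.0, 81.7]
tcp_rot: [3.141, -0.001, -3.037]
ft_force: [0.7, 0.0, 0.1]
opening: 0.074
grip_force: 30.0
t 17.50 pos [ 544.6 -391.    81.7] ang 96.0 open 7.0 mm grip 30.0 TURN 0.00 SHIFT [-0.009  0.016  1.245]
t: 18.75
eef_pos: [545.3, -390.4, 8.5]
tcp_rot: [-3.141, 0.0, -3.037]
ft_force: [-0.3, 0.2, -0.2]
opening: 0.222
grip_force: 0.0
t 18.75 pos [ 545.3 -390.4    8.5] ang 96.0 open 21.1 mm grip 0.0 TURN 0.00 SHIFT [0.005 0.008 0.024]
t: 20.0
eef_pos: [545.0, -390.1, 109.3]
tcp_rot: [3.14, -0.001, -3.037]
ft_force: [0.1, -0.9, -0.1]
opening: 0.736
grip_force: 0.0
t 20.00 pos [ 545.  -390.1  109.3] ang 96.0 open 69.9 mm grip 0.0 TURN -1.80 SHIFT [-0.682  7.437  0.156]
```

```bash
python3 -m inch '[[[0,0,0],-0.9,-0.5],[[0,0,0],-0.9,-0.5],[[-0.043,0.465,0],0,-0.5],[[-0.043,0.465,0],0,-0.5],[[-0.043,0.465,0],0,-0.5],[[-0.043,0.465,0],0,-0.5],[[-0.043,0.465,0],0,-0.5],[[-0.043,0.465,0],0,-0.5],[[-0.043,0.465,0],0,-0.5],[[-0.043,0.465,0],0,-0.5]]' >/dev/null
python3 -m inch '[[[-0.043,0.465,0],0,-0.5],[[-0.043,0.465,0],0,-0.5],[[-0.043,0.465,0],0,-0.5],[[-0.043,0.465,0],0,-0.5],[[-0.043,0.465,0],0,-0.5],[[-0.043,0.465,0],0,-0.5],[[-0.043,0.465,0],0,-0.5],[[-0.043,0.465,0],0,-0.5],[[0,0,0],0,-0.5],[[0,0,0],0,-0.5]]'
python3 go.py 469 51.5 4.5 105
python3 - <<'E'
from h import *
P=eyes.read_camera("side");cv2.imwrite("pics/s2.png",P["pixels"][...,::-1])
E
```

```text
t: 22.5
eef_pos: [469.6, 51.2, 110.0]
tcp_rot: [3.141, -0.0, -2.879]
ft_force: [0.9, -0.4, 0.7]
opening: 0.749
grip_force: 0.0
t 22.50 pos [469.6  51.2 110. ] ang 105.0 open 71.2 mm grip 0.0 TURN 0.01 SHIFT [0.009 0.008 1.758]
```

View pics/s2.png

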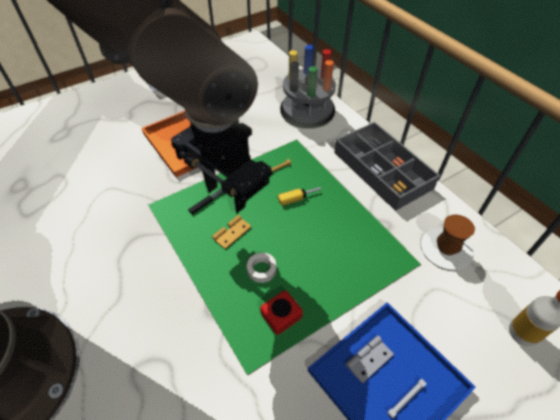

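The side view shows the steel leaf (358,370) and the alu pin (397,407) lying in the blue tray, separate and barrel side up. The gripper is above the brass leaf (232,233).

```bash
python3 -m inch '[[[0,0,0.35],0,-0.5],[[0,0,0.35],0,-0.5],[[0,0,0.35],0,-0.5],[[0,0,0.3],0,-0.5],[[0,0,0.2],0,-0.5],[[0,0,0.12],0,-0.5],[[0,0,0.08],0,-0.5],[[0,0,0],0,0.6],[[0,0,0],0,0.6],[[0,0,0],0,0.6]]'
python3 -m inch '[[[0,0,0],0,0.6],[[0,0,0],0,0.6],[[0,0,0],0,0.6],[[0,0,-0.2],0,0.6],[[0,0,-0.3],0,0.6],[[0,0,-0.4],0,0.6],[[0,0,-0.4],0,0.6],[[0,0,0],0,0.6],[[0,0,0],0,0.6],[[0,0,0],0,0.6]]'
python3 go.py 523.5 406 82 92
```

```text
t: 23.8
eef_pos: [469.7, 51.6, 5.5]
tcp_rot: [-3.141, 0.001, -2.88]
ft_force: [-0.5, -0.1, 0.1]
opening: 0.491
grip_force: 0.0
t: 25.05
eef_pos: [469.1, 51.5, 82.4]
tcp_rot: [3.141, -0.001, -2.88]
ft_force: [0.4, -0.3, -1.5]
opening: 0.415
grip_force: 30.0
t 25.05 pos [469.1  51.5  82.4] ang 105.0 open 39.4 mm grip 30.0 TURN 2.60 SHIFT [-1.113  5.872  0.007]
```

```bash
python3 -m inch '[[[0,0,0],0.87,0.6],[[0,0,0],0.87,0.6],[[0,0,0],0.86,0.6],[[-0.08,0.42,0],0,0.6],[[-0.08,0.42,0],0,0.6],[[-0.08,0.42,0],0,0.6],[[-0.08,0.42,0],0,0.6],[[-0.08,0.42,0],0,0.6],[[-0.08,0.42,0],0,0.6],[[-0.08,0.42,0],0,0.6]]' >/dev/null
python3 -m inch '[[[-0.08,0.42,0],0,0.6],[[-0.08,0.42,0],0,0.6],[[-0.08,0.42,0],0,0.6],[[-0.08,0.42,0],0,0.6],[[-0.08,0.42,0],0,0.6],[[-0.08,0.42,0],0,0.6],[[-0.08,0.42,0],0,0.6],[[0,0,0],0,0.6],[[0,0,0],0,0.6],[[0,0,0],0,0.6]]'
python3 go.py 523.5 405 7.5 92
```

```text
t: 27.55
eef_pos: [524.3, 405.7, 83.0]
tcp_rot: [-3.141, -0.001, -3.107]
ft_force: [-0.3, 0.1, -1.2]
opening: 0.413
grip_force: 30.0
t 27.55 pos [524.3 405.7  83. ] ang 92.0 open 39.2 mm grip 30.0 TURN -0.01 SHIFT [ 0.013 -0.011  1.258]
```

```bash
python3 -m inch '[[[0,0,0.3],0,0.6],[[0,0,0.3],0,0.6],[[0,0,0.3],0,0.6],[[0,0,0.2],0,0.6],[[0,0,0.1],0,0.6],[[0,0,0.06],0,0.6],[[0,0,0],0,0.6],[[0,0,0],0,0.6],[[0,0,0],0,0],[[0,0,0],0,0]]'
python3 -m inch '[[[0,0,0],0,0],[[0,0,0],0,0],[[0,0,-0.2],0,0],[[0,0,-0.3],0,0],[[0,0,-0.4],0,0],[[0,0,-0.3],0,0.2],[[0,0,0],0,0.2],[[0,0,0],0,0.2],[[0,0,0],0,0.2],[[0,0,0],0,0.2]]'
python3 go.py 647.5 158 80 91
python3 - <<'E'
from h import *
P=eyes.read_camera("top");cv2.imwrite("pics/t3.png",P["pixels"][...,::-1])
for n in ("brass_pin","file"):
  for m in eyes.cut_out(n,P)[:2]:
    w=np.array([atz(P,x,9)[:2] for x in np.argwhere(m['mask'])],np.float32);print(n,m['score'],cv2.minAreaRect(w),w.mean(0))
E
```

```text
t: 28.8
eef_pos: [524.5, 406.6, 7.9]
tcp_rot: [3.141, 0.0, -3.107]
ft_force: [-0.2, -0.5, 0.8]
opening: 0.497
grip_force: 0.0
t: 30.05
eef_pos: [524.2, 406.3, 79.0]
tcp_rot: [-3.141, -0.001, -3.107]
ft_force: [-0.5, 0.3, -0.9]
opening: 0.401
grip_force: 0.0
t 30.05 pos [524.2 406.3  79. ] ang 92.0 open 38.1 mm grip 0.0 TURN 0.20 SHIFT [-1.983 -4.174 -0.017]
brass_pin 0.63 ((645.1038818359375, 158.5016632080078), (83.12655639648438, 12.341952323913574), 1.5534104108810425) [641.8372  158.18294]
brass_pin 0.53 ((476.55712890625, 158.8218536376953), (119.66191864013672, 14.753213882446289), 11.802593231201172) [470.6411  157.54738]
file 0.8 ((477.802734375, 158.5406036376953), (117.9186782836914, 14.363581657409668), 10.08497428894043) [475.16647 158.51324]
```

View pics/t3.png

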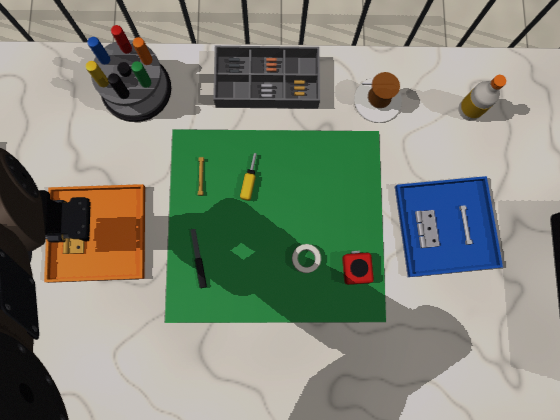

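Top view: the blue kit lies well (leaf 228,427; pin 225,465), the brass leaf is in the orange tray near (245,75), and the brass pin (176,201) and file (258,200) have not moved. Next is the brass pin.

```bash
python3 -m inch '[[[0,0,0],0.2,0.2],[[-0.22,-0.464,0],0,0.2],[[-0.22,-0.464,0],0,0.2],[[-0.22,-0.464,0],0,0.2],[[-0.22,-0.464,0],0,0.2],[[-0.22,-0.464,0],0,0.2],[[-0.22,-0.464,0],0,0.2],[[-0.22,-0.464,0],0,0.2],[[-0.22,-0.464,0],0,0.2],[[-0.22,-0.464,0],0,0.2]]'
python3 go.py 647.5 158 4.5 91
```

```text
t: 31.45
eef_pos: [647.9, 157.1, 79.7]
tcp_rot: [3.141, 0.0, -3.125]
ft_force: [0.8, 0.7, 0.3]
opening: 0.402
grip_force: 0.0
t 31.45 pos [647.9 157.1  79.7] ang 91.0 open 38.1 mm grip 0.0 TURN -0.01 SHIFT [0.007 0.015 1.253]
```

```bash
python3 -m inch '[[[0,0.015,0.3],0,0.2],[[0,0,0.3],0,0.2],[[0,0,0.3],0,0.2],[[0,0,0.2],0,0.2],[[0,0,0.1],0,0.2],[[0,0,0.06],0,0.2],[[0,0,0],0,1],[[0,0,0],0,1],[[0,0,0],0,1],[[0,0,0],0,1]]'
python3 -m inch '[[[0,0,0],0,1],[[0,0,0],0,1],[[0,0,0],0,1],[[0,0,-0.2],0,1],[[0,0,-0.3],0,1],[[0,0,-0.4],0,1],[[0,0,-0.4],0,1],[[0,0,0],0,1],[[0,0,0],0,1],[[0,0,0],0,1]]'
python3 go.py 525 354 82 92
```

```text
t: 32.7
eef_pos: [647.7, 158.9, 4.4]
tcp_rot: [3.141, 0.001, -3.124]
ft_force: [0.7, -0.4, 1.9]
opening: 0.073
grip_force: 30.0
t: 33.95
eef_pos: [647.1, 158.9, 81.2]
tcp_rot: [-3.142, -0.001, -3.124]
ft_force: [0.5, 1.2, 0.5]
opening: 0.073
grip_force: 30.0
t 33.95 pos [647.1 158.9  81.2] ang 91.0 open 6.9 mm grip 30.0 TURN -0.20 SHIFT [ 1.92   3.321 -0.013]
```

```bash
python3 -m inch '[[[0,0,0],-0.2,1],[[0.24,0.41,0],0,1],[[0.24,0.41,0],0,1],[[0.24,0.41,0],0,1],[[0.24,0.41,0],0,1],[[0.24,0.41,0],0,1],[[0.24,0.41,0],0,1],[[0.24,0.41,0],0,1],[[0.24,0.41,0],0,1],[[0,0,0],0,1]]'
python3 -m inch '[[[0,0,0.3],0,1],[[0,0,0.3],0,1],[[0,0,0.3],0,1],[[0,0,0.2],0,1],[[0,0,0.1],0,1],[[0,0,0.03],0,1],[[0,0,0],0,1],[[0,0,0],0,1],[[0,0,0],0,0.5],[[0,0,0],0,0.5]]'
python3 -m inch '[[[0,0,0],0,0.5],[[0,0,0],0,0.5],[[0,0,-0.2],0,0.5],[[0,0,-0.3],0,0.5],[[0,0,-0.4],0,0.4],[[0,0,-0.3],0,0.2],[[0,0,0],0,0.2],[[0,0,0],0,0.2],[[0,0,0],0,0.2],[[0,0,0],0,0.2]]'
python3 go.py 461.5 156 80 102
```

```text
t: 35.2
eef_pos: [524.5, 352.8, 81.7]
tcp_rot: [-3.141, -0.001, -3.104]
ft_force: [0.5, -0.1, -0.9]
opening: 0.068
grip_force: 30.0
t: 36.45
eef_pos: [525.6, 351.7, 8.5]
tcp_rot: [3.141, 0.0, -3.106]
ft_force: [0.1, 0.4, 1.1]
opening: 0.225
grip_force: 0.0
t: 37.7
eef_pos: [525.3, 351.5, 79.6]
tcp_rot: [-3.141, -0.001, -3.107]
ft_force: [-0.2, -1.0, -0.1]
opening: 0.399
grip_force: 0.0
t 37.70 pos [525.3 351.5  79.6] ang 92.0 open 37.9 mm grip 0.0 TURN -2.00 SHIFT [ 1.717 -2.965 -0.007]
```

```bash
python3 -m inch '[[[0,0,0],-1,0.2],[[0,0,0],-1,0.2],[[0.245,-0.423,0],0,0.2],[[0.245,-0.423,0],0,0.2],[[0.245,-0.423,0],0,0.2],[[0.245,-0.423,0],0,0.2],[[0.245,-0.423,0],0,0.2],[[0.245,-0.423,0],0,0.2],[[0.245,-0.423,0],0,0.2],[[0,0,0],0,0.2]]'
python3 -m inch '[[[0,0,0.3],0,0.2],[[0,0,0.3],0,0.2],[[0,0,0.3],0,0.2],[[0,0,0.2],0,0.2],[[0,0,0.1],0,0.2],[[0,0,0.05],0,0.2],[[0,0,0],0,1],[[0,0,0],0,1],[[0,0,0],0,1],[[0,0,0],0,1]]'
python3 -m inch '[[[0,0,0],0,1],[[0,0,0],0,1],[[0,0,0],0,1],[[0,0,-0.2],0,1],[[0,0,-0.3],0,1],[[0,0,-0.4],0,1],[[0,0,-0.4],0,1],[[0,0,0],0,1],[[0,0,0],0,1],[[0,0,0],0,1]]'
python3 go.py 511 303 82 92
python3 - <<'E'
from h import *
P=eyes.read_camera("side");cv2.imwrite("pics/s4.png",P["pixels"][...,::-1])
E
```

```text
t: 38.95
eef_pos: [461.4, 155.2, 80.2]
tcp_rot: [3.142, -0.001, -2.934]
ft_force: [-0.1, -0.2, 0.7]
opening: 0.4
grip_force: 0.0
t: 40.2
eef_pos: [462.0, 156.4, 5.5]
tcp_rot: [3.142, 0.001, -2.932]
ft_force: [-0.1, -0.7, 4.5]
opening: 0.143
grip_force: 30.0
t: 41.45
eef_pos: [461.4, 156.3, 82.6]
tcp_rot: [3.141, -0.001, -2.932]
ft_force: [0.2, -0.1, -0.2]
opening: 0.139
grip_force: 30.0
t 41.45 pos [461.4 156.3  82.6] ang 102.0 open 13.2 mm grip 30.0 TURN 2.00 SHIFT [-0.911  2.414  0.009]
```

View pics/s4.png

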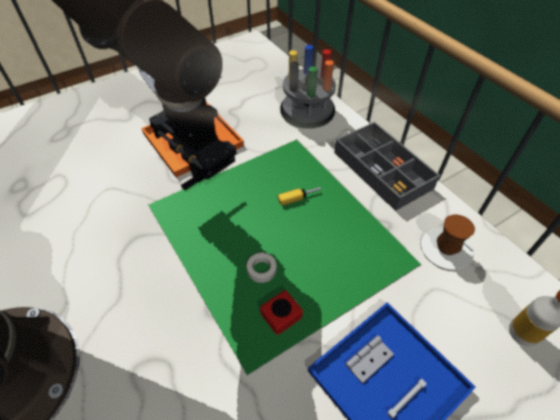

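Side view: the file is held level by its handle (about 175,205), off the mat, with its shadow separate at (220,225). I now carry it to the orange tray.

```bash
python3 -m inch '[[[0,0,0],1,1],[[0,0,0],1,1],[[-0.13,0.352,0],0,1],[[-0.13,0.352,0],0,1],[[-0.13,0.352,0],0,1],[[-0.13,0.352,0],0,1],[[-0.13,0.352,0],0,1],[[-0.13,0.352,0],0,1],[[-0.13,0.352,0],0,1],[[0,0,0],0,1]]'
python3 go.py 511 306 7.5 92
python3 - <<'E'
from h import *
P=eyes.read_camera("side");cv2.imwrite("pics/s5.png",P["pixels"][60:240,80:340,::-1].repeat(2,0).repeat(2,1))
E
```

```text
t: 42.75
eef_pos: [511.2, 307.3, 82.7]
tcp_rot: [-3.142, -0.0, -3.105]
ft_force: [-0.3, 0.1, -0.4]
opening: 0.143
grip_force: 30.0
t 42.75 pos [511.2 307.3  82.7] ang 92.1 open 13.6 mm grip 30.0 TURN 0.02 SHIFT [ 0.004 -0.022  1.253]
```

View pics/s5.png

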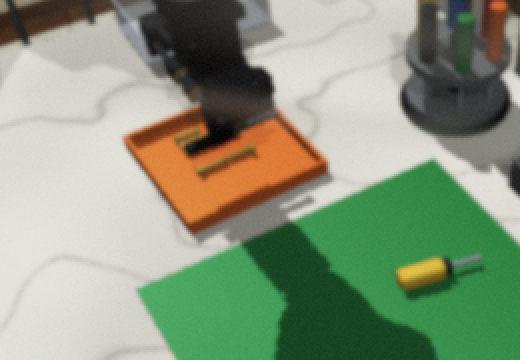

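The crop shows the brass pin (160,227 in the crop) in the orange tray, with the mat side of the tray free for the file. Lower and release.

```bash
python3 -m inch '[[[0,-0.02,0.3],0,1],[[0,0,0.3],0,1],[[0,0,0.3],0,1],[[0,0,0.2],0,1],[[0,0,0.1],0,1],[[0,0,0.05],0,1],[[0,0,0],0,1],[[0,0,0],0,1],[[0,0,0],0,0.5],[[0,0,0],0,0.5]]'
python3 -m inch '[[[0,0,0],0,0.5],[[0,0,0],0,0.5],[[0,0,-0.2],0,0.5],[[0,0,-0.3],0,0.5],[[0,0,-0.5],0,0.4],[[0,0,-0.5],0,0.2],[[0,0,-0.5],0,0.2],[[0,0,-0.5],0,0.2],[[0,0,0],0,0.2],[[0,0,0],0,0.2]]'
python3 -m inch '[[[0,-0.5,0],0,0.2],[[0,-0.5,0],0,0.2],[[0,-0.5,0],0,0.2],[[0,-0.5,0],0,0.2],[[0,-0.5,0],0,0.2],[[0,-0.5,0],0,0.2],[[0,-0.5,0],0,0.2],[[0,-0.5,0],0,0.2],[[0,0,0],0,0.2],[[0,0,0],0,0.2]]'
python3 - <<'E'
from h import *
P=eyes.read_camera("side");cv2.imwrite("pics/s6.png",P["pixels"][...,::-1])
P=eyes.read_camera("top");cv2.imwrite("pics/t6.png",P["pixels"][...,::-1])
E
```

```text
t: 44.05
eef_pos: [511.3, 304.9, 8.5]
tcp_rot: [3.141, 0.0, -3.107]
ft_force: [0.1, -0.6, 0.0]
opening: 0.242
grip_force: 0.0
t: 45.3
eef_pos: [510.9, 304.7, 158.4]
tcp_rot: [3.141, 0.0, -3.107]
ft_force: [-0.4, 0.0, 0.6]
opening: 0.404
grip_force: 0.0
t: 46.55
eef_pos: [519.4, 65.4, 157.8]
tcp_rot: [3.141, -0.001, -3.107]
ft_force: [-0.1, -0.2, 0.3]
opening: 0.397
grip_force: 0.0
```

View pics/s6.png

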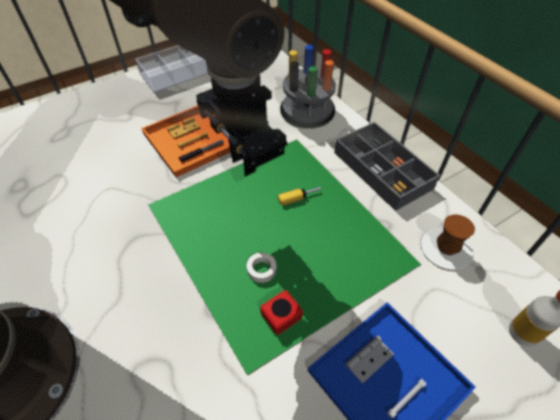

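View pics/t6.png

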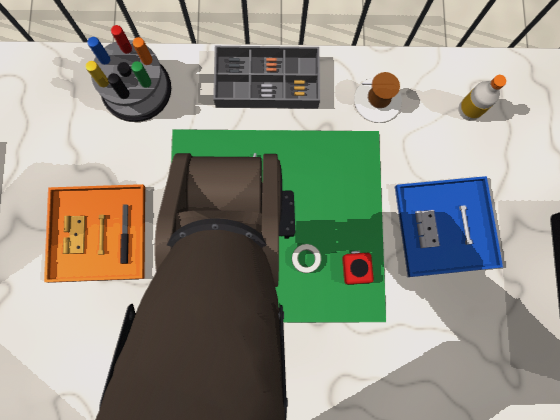

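Both views agree. The orange tray holds the brass leaf (233,75), brass pin (233,100) and file (233,125), apart and inside the rim. The blue tray holds the steel leaf and alu pin. The other three things have not moved, so I hand in.

```bash
python3 -c "
from cell import env
print(env.job_done())"
```

```text
the job is handed in; nothing more can be done
None
```

I handed the job in after about 47 s on the robot's clock: the last pictures show all five parts in their trays, apart from each other and inside the rims, and the screwdriver, tape measure and tape roll not moved.

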